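# Get the roller out and chock it on the stop board

## Robot

A 6-joint arm with a two-finger parallel gripper is mounted at the origin on a cart in front of the work surface, level with it; the furniture and walls round the work are solid. World frame = base frame: x ahead of the robot, y to its left, z up, the work surface at z = 0. Lengths are in m, angles in rad, forces in N, time in s.
With the tool pointing down it reaches from about 0.375 to 0.975 m from the base axis. Payload 3.8 kg.
Tool frame: the origin (TCP) lies midway between the tips of the shut fingers; the grasp point (between the pads) lies 19 mm behind it; z points along the fingers, y is the line along which they close (so a half turn about z gives the same grasp; the last joint's range is limited). The gripper opens to 88 mm and grips with 3 to 60 N. Pads are 18 mm wide; open, the fingers measure 123 mm over their backs; the gripper's body (75 mm by 187 mm) begins 45 mm behind the grasp point.
Start: joints at [-1.161, 0.264, 1.604, -0, 1.274, -0.037], TCP at [0.292, -0.609, 0.239] pointing down, gripper open.
Joint ranges: [-2.63, 2.63], [-0.94, 2.18], [0.31, 2.57], [-1.31, 4.45], [0, 2.66], [-2.55, 2.55]. Speed limits (rad/s): [2.57, 2.57, 3.14, 3.14, 3.14, 3.14].

## Interface

Orientations are given as a rotation vector (axis times angle).
In Python, from cell import manip, inverse_kinematics, cams, order gives the robot as it stands. Calls block until the motion is done:
- manip.move_pose(position, orientation): joint-space move of the TCP to a pose.
- manip.move_linear(position, rate=0.15, rot=None): straight line of the TCP; rot=None keeps the orientation; rate is the mean speed in m/s.
- manip.set_joints(angles): joint-space move.
- manip.set_gripper(opening, force=None): finger opening in m; force is the grip in N (None keeps the last); returns when the fingers have stopped.
- manip.dwell(seconds).
- inverse_kinematics(position, orientation): joint angles nearest the present ones, or None.
- manip.state(): the state.
- cams.capture(name): name is "scene" or "top"; returns a dict with "image" (400x640x3 uint8, blue, green, red), "z_map" (400x640 float32, m along the optical axis (not along the pixel's ray), 0 where there is no reading), "intrinsics" (3x3 intrinsics, pixels), "k1" (the pictures are not rectified: a ray, as slopes to the right and down, at radius r is drawn at 1 + k1 r^2 times it, then the intrinsics apply), "position" and "orientation" of the camera in the world. Camera axes: x right, y down, z forward; pixel columns grow to the right and rows downward; lengths in m; the calibration is good to about 2 mm. A picture is of the moment at which its call begins.
A pose or a line that the arm cannot do raises manip.IKError and nothing moves.
- order.close_job(): hands the job in; it is judged then, once.
The state is a dict: "clock": time; "joint_pos": joint angles; "joint_velocities": joint speeds; "tau": joint torques, N m; "tool_pos": TCP position; "tcp_rot": TCP orientation; "contact_force": force on the tool from outside, world axes, zero at the start; "moment": the same for the moment, N m; "gripper_width": finger opening in m; "grasp_force": force on a finger pad.
Only numpy, scipy, OpenCV 4.12 (cv2) and the standard library are available. Lean on these libraries where they do the work, as an engineer would, in place of code of your own. Each camera call takes 0.05 s, during which the arm holds its last target. There are 200 camera calls.

## Task

Lift the lid off the wooden box by its knob and lay it flat on the bench, knob up. Then take the metal roller out of the box, lay it gently on the stop board, and push the loose pine block up against it, so that the roller lies along the fence, trapped between fence and block and unable to roll. Leave the sanding block, the masking tape and the tape measure where they are.

Things in the scene. Friction and masses are not known exactly. Their poses are not given: they have to be found in the camera images.
- box: fixed wooden box under the loose lid, left of the stop board; outside 136 (x) x 166 (y) x 55 mm high, walls and floor 8 mm, inside 120 x 150 mm. On its floor two low rails along y (6 mm high, 30 mm apart over their outer sides) cradle the roller in the middle. Origin: centre of the underside, z up
- box_lid: loose wooden lid of the box, 136 (x) x 166 (y) mm, 150 g, with one upright round dark wooden knob in the middle. Origin: under its centre, level with the undersides of two 8 mm battens below it that sit inside the box with 4 mm play (lid on bench: z = 0; on box: z = 47 mm). Above the origin: plate 8 to 18 mm, knob 18 to 54 mm, its head 32 to 34 mm across from 33 to 48 mm
- roller: bright aluminium roller, a cylinder 36 mm across and 110 mm long with a shaft stub 12 mm across and 12 mm long on each end, 0.2 to 0.4 kg; it rolls at the least push. At the start it lies in the box along the box's y, its axis 30 mm above the box's underside. Origin: its middle, on the axis; y is the axis, x and z turn as it rolls
- stop_board: fixed plywood board, 280 (x) x 220 (y) x 15 mm, top face at z = 15 mm, with a dark wooden fence 25 mm high along its far edge. Origin: centre of the underside; x points to the fence, whose inner face is at x = +110 mm; y runs along the fence. The bench right of the board (round x 0.53, y -0.285 in the world) is bare and has room for the lid
- pine_block: loose plain pine block 35 (x) x 140 (y) x 22 mm high, about 50 g, lying on the near part of the stop board, its long side roughly along the fence. It slides when pushed. Origin: centre of the underside; y is its long direction
- sanding_block: bystander: loose wooden block 62 x 100 x 32 mm, beyond the box; leave it. Origin: centre of the underside
- masking_tape: bystander: roll of tape, 96 mm across, 25 mm high, far right; leave it. Origin: centre of the underside
- tape_measure: bystander: yellow tape measure 62 x 90 x 33 mm, far right; leave it. Origin: centre of the underside

How it is judged:
On the way, in this order (a step that is already met when the one before it is completed fails the run):
1. the lid lies flat on the bench, knob up, let go (height (world z) of box_lid below 0.008 m and angle between box_lid's own z axis and vertical below 0.08 rad and contact force between box_lid and the fingers below 0.1 N and linear speed of box_lid below 0.02 m/s), for 0.2 s.
2. the roller lies on the stop board on the near side of the fence, let go (z of roller in the frame of stop_board between 0.029 and 0.036 m and angle between the y axis of roller and the z axis of stop_board, either way round above 1.5 rad and x of roller in the frame of stop_board between -0.1 and 0.095 m and y of roller in the frame of stop_board between -0.1 and 0.1 m and contact force between roller and the fingers below 0.1 N), for 0.1 s.
At the end, for the whole second after the job is handed in: Lid flat on the bench, knob up (5 deg). Roller on the board within 5 mm of the fence, middle within 60 mm of the fence's middle; block flat against its other side, at most 6 mm play in all, middles within 50 mm along the fence; both parallel to it (3 deg). All let go, at rest (all of step 1 and z of roller in the frame of stop_board between 0.029 and 0.036 m and angle between the y axis of roller and the z axis of stop_board, either way round above 1.5 rad and x of roller in the frame of stop_board between 0.087 and 0.095 m and y of roller in the frame of stop_board between -0.06 and 0.06 m and angle between the y axis of each of roller, pine_block and the y axis of stop_board, either way round below 0.06 rad and x of pine_block in the frame of stop_board between 0.0505 and 0.062 m and z of pine_block in the frame of stop_board between 0.012 and 0.018 m and angle between pine_block's own z axis and vertical below 0.06 rad and y of pine_block in the frame of roller between -0.05 and 0.05 m and linear speed of each of roller, pine_block below 0.01 m/s); the robot touches nothing.
It fails at once if the roller was dropped or jammed hard on the stop board or fence (more than 60 N) (contact force between roller and stop_board above 60 N).
It fails at once if a bystander was moved more than 30 mm (distance of any of sanding_block, masking_tape, tape_measure from where it was at the start of the episode above 0.03 m).
It also fails if it takes over 72 s, if anything falls off the work surface, if the arm or the gripper's body presses on something with over 40 N, if the wrist force passes 120 N, or if a joint passes its speed limit or range.

## Working session

There is one attempt and no reset: what is moved stays moved. The work goes in short steps, each a Python script; the robot and the scene stay as the last script left them, time stands still between calls to the robot, and variables do not carry over. Pictures are saved under pics/ and viewed, at most 10 in all, crops included, and the job is handed in when it is done.

```bash
ls; mkdir -p pics
cat > h.py <<'E'
import numpy as np, cv2
from cell import manip, inverse_kinematics, cams, order
from scipy.spatial.transform import Rotation as R
def cap(n,save=None):
    c=cams.capture(n)
    if save: cv2.imwrite('pics/'+save,c['image'])
    o=np.array(c['orientation'],float)
    c['R']=o if o.shape==(3,3) else R.from_rotvec(o).as_matrix()
    return c
def rays(c,uv):
    K=np.array(c['intrinsics']);uv=np.asarray(uv,float).reshape(-1,2)
    p=cv2.undistortPoints(uv.reshape(-1,1,2),K,np.array([c['k1'],0,0,0.])).reshape(-1,2)
    return np.c_[p,np.ones(len(p))]
def onplane(c,uv,z):
    d=rays(c,uv)@c['R'].T;p=np.array(c['position'])
    return p+d*((z-p[2])/d[:,2])[:,None]
def cloud(c):
    h,w=c['z_map'].shape
    u,v=np.meshgrid(np.arange(w),np.arange(h))
    d=rays(c,np.c_[u.ravel(),v.ravel()])*c['z_map'].reshape(-1,1)
    return (d@c['R'].T+np.array(c['position'])).reshape(h,w,3)
def down(yaw): # tool down, closing line (y) at world angle yaw+90deg
    return (R.from_euler('z',yaw)*R.from_rotvec([np.pi,0,0])).as_rotvec()
E
python3 - <<'E'
from h import *
for n in('scene','top'):
    c=cap(n,n+'0.png');print(n,c['position'],c['orientation'],c['intrinsics'],c['k1'])
print(manip.state())
print(down(0))
E
```

```text
pics
scene [0.32658439 0.70937391 0.68404067] [-0.59603403  2.6345414  -1.19560733] [[392.98506434   0.         323.98222347]
 [  0.         392.98506434 194.38699257]
 [  0.           0.           1.        ]] -0.005338967496093956
top [0.39431297 0.05688531 1.32746033] [-2.09730547  2.13958298 -0.18900458] [[405.02852938   0.         320.94986436]
 [  0.         405.02852938 191.03363435]
 [  0.           0.           1.        ]] -0.028414059857727533
{'clock': 0.1, 'joint_pos': array([-1.16088553e+00,  2.64691946e-01,  1.60524660e+00, -1.69679334e-05,
        1.27370839e+00, -3.68777555e-02]), 'joint_velocities': array([-0.00038426, -0.00049012, -0.00429713, -0.00042593,  0.00012681,
       -0.00067252]), 'tau': array([ 3.60426147e-04, -5.03618181e+01, -3.58070827e+01,  7.30560254e-02,
        2.33363151e-02, -5.32468619e-05]), 'tool_pos': array([ 0.29139527, -0.60814006,  0.23749804]), 'tcp_rot': array([-3.06156017e+00, -6.95552100e-01,  6.23014293e-04]), 'contact_force': array([-0.33933928,  0.09715421,  0.23732066]), 'moment': array([-0.00535023, -0.0571565 ,  0.00530364]), 'grasp_force': 0.0, 'gripper_width': 0.0882526111765721}
[3.14159265 0.         0.        ]
```

View pics/top0.png

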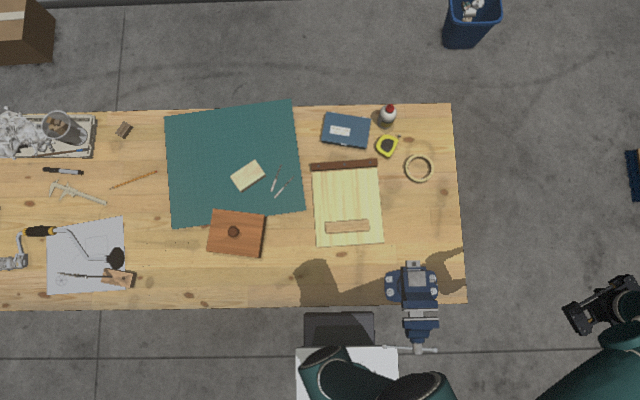

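View pics/scene0.png

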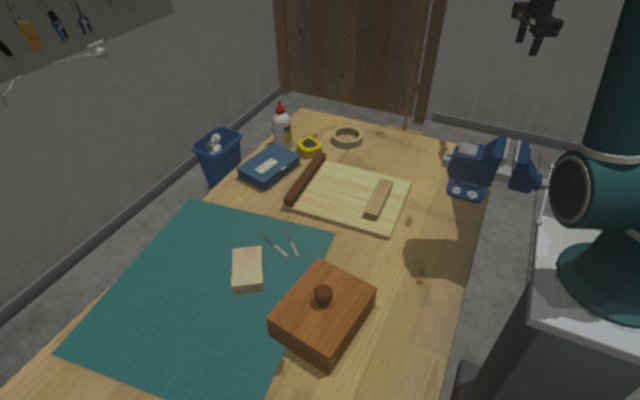

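The top view shows the lid around (236,233) with its knob, the sanding block at (247,175), the board around (347,203), the fence at (343,164) and the pine block at (347,226). The vise sits at about (415,300). The scene view agrees.

```bash
cat > m.py <<'E'
from h import *
def rect(P):
    r=cv2.minAreaRect((P[:,:2]*1000).astype(np.float32))
    b=cv2.boxPoints(r);e=[b[1]-b[0],b[2]-b[1]];L=[np.hypot(*x) for x in e]
    i=int(np.argmax(L));a=np.degrees(np.arctan2(e[i][1],e[i][0]))
    return np.round(r[0],1),np.round(sorted(L),1),round((a+360)%180,2)
def big(m):
    m=cv2.morphologyEx(m.astype(np.uint8),cv2.MORPH_OPEN,np.ones((3,3)))
    n,l,s,_=cv2.connectedComponentsWithStats(m)
    return l==1+np.argmax(s[1:,4])
def find(c,lo,hi,x,y,zp=None):
    P=cloud(c)
    m=(P[...,2]>lo)&(P[...,2]<hi)&(P[...,0]>x[0])&(P[...,0]<x[1])&(P[...,1]>y[0])&(P[...,1]<y[1])&(c['z_map']>0)
    if m.sum()<12: return None
    m=big(m);v,u=np.nonzero(m);Q=P[m]
    if zp is not None: Q=onplane(c,np.c_[u,v],zp)
    return rect(Q),'z %.4f'%np.median(P[m][:,2]),len(u)
E
python3 - <<'E'
from m import *
for n in('top','scene'):
    c=cap(n);P=cloud(c)
    if n=='top':
        for k,(u,v) in dict(lid=(220,235),knob=(233,232),bench=(285,240),board=(347,200),fence=(343,164),pine=(347,226),sand=(247,175)).items(): print(k,P[v,u].round(4))
    print(n)
    print('lid',find(c,.055,.073,(.3,.7),(.05,.55),.065))
    print('knob',find(c,.083,.12,(.3,.7),(.05,.55),.098))
    print('fence',find(c,.032,.05,(.6,.8),(-.2,.16),.040))
    print('pine',find(c,.027,.045,(.4,.58),(-.2,.16),.037))
    print('board',find(c,.008,.022,(.35,.75),(-.25,.2),.015))
    print('sand',find(c,.02,.04,(.5,.75),(.1,.5),.032))
E
```

```text
lid [0.5015 0.3862 0.0602]
knob [0.5064 0.3363 0.1004]
bench [ 0.4866  0.1886 -0.0054]
board [ 0.6126 -0.0177  0.0112]
fence [ 0.7276 -0.0067  0.0398]
pine [ 0.5245 -0.0138  0.0346]
sand [0.7    0.3101 0.0292]
top
lid ((array([509.2, 337. ]), array([134.9, 167. ], dtype=float32), np.float32(82.02)), 'z 0.0635', 2141)
knob ((array([508.2, 336.9]), array([27.4, 31. ], dtype=float32), np.float32(88.95)), 'z 0.0978', 89)
fence ((array([725.8,  -7.3]), array([ 25.7, 217.6], dtype=float32), np.float32(92.97)), 'z 0.0380', 498)
pine ((array([523.1, -12.7]), array([ 35.3, 139.1], dtype=float32), np.float32(92.78)), 'z 0.0351', 477)
board ((array([590.5, -15. ]), array([219.4, 251.8], dtype=float32), np.float32(3.03)), 'z 0.0134', 4376)
sand ((array([697.1, 307.2]), array([65.2, 99.2], dtype=float32), np.float32(123.8)), 'z 0.0331', 548)
scene
lid ((array([508. , 343.9]), array([138.1, 169.7], dtype=float32), np.float32(81.96)), 'z 0.0653', 5781)
knob ((array([506.6, 346.1]), array([30.2, 37.3], dtype=float32), np.float32(115.44)), 'z 0.0997', 288)
fence ((array([726.4,  -2.9]), array([ 29.5, 227.2], dtype=float32), np.float32(92.87)), 'z 0.0402', 560)
pine ((array([524.2,  -7.3]), array([ 36.7, 148.4], dtype=float32), np.float32(92.82)), 'z 0.0374', 580)
board ((array([601.4, -10.5]), array([226.9, 270.8], dtype=float32), np.float32(2.8)), 'z 0.0155', 5083)
sand ((array([697.6, 312.9]), array([ 62.4, 111.4], dtype=float32), np.float32(125.32)), 'z 0.0354', 1265)
```

Run:
```python
from m import *
c=cap('top');P=cloud(c)
m=(P[...,2]>.03)&(P[...,0]>.25)&(P[...,0]<.62)&(P[...,1]<-.12)&(P[...,1]>-.45)
Q=P[m];print('vise',Q.min(0).round(3),Q.max(0).round(3))
y=np.radians(-8)
g=[.508,.338]
for p,yw in (((.508,.338,.072),y),((.55,-.285,.026),0.),((.508,.338,.017),y+np.pi/2),((.508,.338,.017),y-np.pi/2),((.658,-.01,.02),1.621),((.658,-.01,.02),-1.52),((.5,-.02,.02),.05)):
    q=inverse_kinematics(p,down(yw));print(yw,None if q is None else np.round(q,2))
manip.set_gripper(.06)
manip.move_pose(g+[.2],down(y))
manip.move_linear(g+[.13],.2)
manip.move_linear(g+[.072],.08)
manip.set_gripper(.02,20)
s=manip.state();print(s['clock'],s['gripper_width'],s['grasp_force'],s['contact_force'],s['tool_pos'])
manip.move_linear(g+[.10],.05)
s=manip.state();print(s['clock'],s['gripper_width'],s['grasp_force'],s['contact_force'])
cap('scene','lift.png')
```

```text
vise [ 0.25  -0.45   0.031] [ 0.413 -0.16   0.67 ]
-0.13962634015954636 [ 0.55  0.3   1.89 -0.    0.95  2.26]
0.0 [-0.52  0.37  1.9  -0.    0.88  1.05]
1.4311699866353502 [ 0.55  0.37  1.92 -0.    0.86  0.69]
-1.710422666954443 [ 0.55  0.37  1.92  0.    0.86 -2.46]
1.621 [-0.05  0.44  1.81 -0.    0.89 -0.1 ]
-1.52 None
0.05 [-0.09  0.18  2.16 -0.    0.8   1.43]
6.1417 0.03198637705696949 19.82154275781795 [1.01472455 0.79780275 1.95252416] [0.50833136 0.33830187 0.07253322]
6.85 0.03179415579157805 19.98552620418195 [ 0.72079439 -0.323239   -1.13828833]
```

View pics/lift.png

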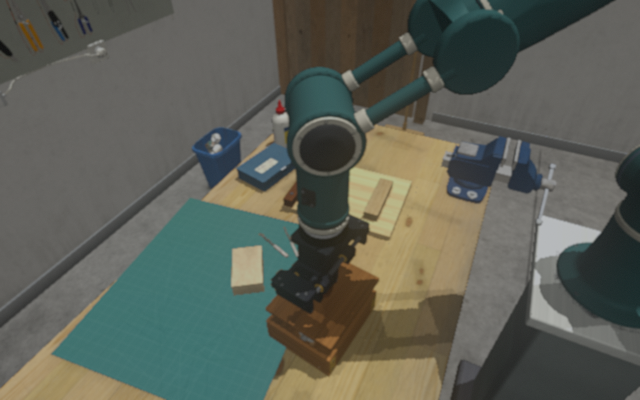

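The lid hangs at about (325,300), clear of the box, which shows below it. Next I carry it over and check its level.

Run:
```python
from m import *
g=[.508,.338]
manip.move_linear(g+[.22],.25)
manip.move_pose([.55,-.285,.22],down(0.))
c=cap('scene','carry.png');P=cloud(c)
z0=.22-.0255+.018
m=(abs(P[...,0]-.55)<.09)&(abs(P[...,1]+.285)<.1)&(abs(P[...,2]-z0)<.04)
Q=P[m];A=np.c_[Q[:,:2]-[.55,-.285],np.ones(len(Q))]
for _ in range(4):
    k=np.linalg.lstsq(A,Q[:,2],rcond=None)[0];e=abs(A@k-Q[:,2]);i=e<max(.004,np.median(e)*1.5);A,Q=A[i],Q[i]
print(len(Q),k,z0,rect(Q))
s=manip.state();print(s['clock'],s['gripper_width'],s['contact_force'],s['tool_pos'])
```

```text
1264 [ 2.07557369e-04 -5.07932426e-03  2.13159975e-01] 0.2125 (array([ 551.5, -280.6]), array([135.3, 172.9], dtype=float32), np.float32(90.11))
9.8167 0.03173846865676366 [-0.21704155  0.21108913 -1.85370705] [ 0.55043623 -0.28406752  0.22001127]
```

View pics/carry.png

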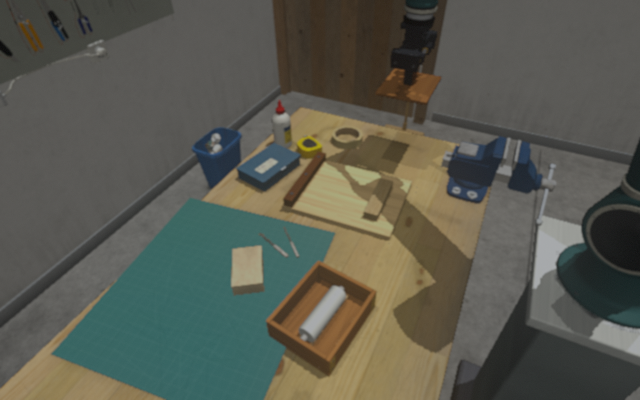

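The lid at (410,85) is level. In the open box the roller lies in its cradle around (323,313). Next I set the lid down, then measure the roller and the board.

Run:
```python
from m import *
p=[.55,-.285]
manip.move_linear(p+[.05],.25)
for z in (.032,.029,.0275,.0265,.0255):
    manip.move_linear(p+[z],.04);s=manip.state();print(z,s['contact_force'].round(2))
    if s['contact_force'][2]>1.5: break
manip.set_gripper(.06)
manip.move_linear(p+[.15],.2)
manip.dwell(.1)
for n in('top','scene'):
    c=cap(n);print(n)
    print('lid',find(c,.008,.028,(.46,.65),(-.4,-.17),.018))
    print('roller',find(c,.034,.051,(.45,.57),(.23,.45),.042))
    print('fence',find(c,.032,.05,(.6,.8),(-.2,.16),.040))
    print('pine',find(c,.027,.045,(.4,.58),(-.2,.16),.037))
print(manip.state()['clock'])
```

```text
0.032 [ 0.37 -0.58 -0.88]
0.029 [ 0.1   0.3  -2.02]
0.0275 [ 0.16 -0.53 -1.66]
0.0265 [ 0.53 -0.14 -1.53]
0.0255 [ 0.76 -0.63 -1.22]
top
lid ((array([ 550.9, -264.9]), array([130.7, 131.4], dtype=float32), np.float32(88.78)), 'z 0.0169', 940)
roller ((array([510.2, 337.5]), array([ 32.9, 111.7], dtype=float32), np.float32(80.1)), 'z 0.0433', 342)
fence ((array([725.8,  -7.3]), array([ 25.7, 217.6], dtype=float32), np.float32(92.97)), 'z 0.0384', 491)
pine ((array([523. , -12.7]), array([ 35.7, 139.2], dtype=float32), np.float32(92.94)), 'z 0.0352', 486)
scene
lid ((array([ 550.7, -278.1]), array([137.1, 176.6], dtype=float32), np.float32(89.98)), 'z 0.0185', 1393)
roller ((array([507.4, 344.6]), array([ 34.9, 127.2], dtype=float32), np.float32(82.12)), 'z 0.0449', 1009)
fence ((array([726.6,  -3.6]), array([ 29.1, 225.8], dtype=float32), np.float32(92.87)), 'z 0.0402', 573)
pine ((array([524.3,  -7.3]), array([ 36.5, 148.4], dtype=float32), np.float32(92.82)), 'z 0.0374', 583)
13.8083
```

```bash
cat >> h.py <<'E'
BY=np.radians(2.9); BO=np.array([.6037,-.0125])
def bw(x,y): return list(BO+np.array([np.cos(BY)*x-np.sin(BY)*y,np.sin(BY)*x+np.cos(BY)*y]))
E
python3 - <<'E'
from m import *
g=[.5087,.338];y=np.radians(82)
manip.move_pose(g+[.2],down(y))
manip.set_gripper(.058)
manip.move_linear(g+[.09],.25)
manip.move_linear(g+[.017],.06)
s=manip.state();print(s['contact_force'],s['tool_pos'])
manip.set_gripper(.02,20)
s=manip.state();print(s['clock'],s['gripper_width'],s['grasp_force'],s['contact_force'])
manip.move_linear(g+[.06],.06)
manip.move_linear(g+[.2],.25)
manip.dwell(.2)
s=manip.state();print(s['gripper_width'],s['grasp_force'],s['contact_force'])
b=bw(.055,.003)
manip.move_pose(b+[.2],down(np.pi/2+BY))
c=cap('scene','roll.png')
manip.move_linear(b+[.06],.2)
c=cap('scene');P=cloud(c)
print('roller',find(c,.055,.1,(.6,.72),(-.15,.15),.07))
print(manip.state()['clock'],manip.state()['tool_pos'])
E
```

```text
[-0.12483248  0.70826544  1.38845684] [0.50911723 0.33825789 0.01754557]
18.7167 0.03552781210300699 20.000433325767517 [-1.6193719   1.24791382  3.26694341]
0.035186823833652896 19.999516010284424 [ 0.08524968  0.3177205  -3.81422355]
roller ((array([661.2,  -2.2]), array([ 68.7, 128.8], dtype=float32), np.float32(112.57)), 'z 0.0862', 543)
22.8417 [ 0.66027355 -0.006552    0.06211893]
```

View pics/roll.png

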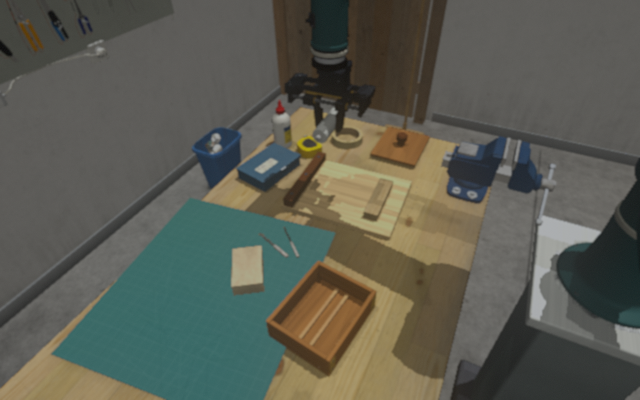

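The roller is gripped at about (325,128). The lid lies flat at (400,145) and the box is empty. I check the roller's pitch before lowering it.

Run:
```python
from m import *
t=manip.state()['tool_pos']
for n in('scene','top'):
    c=cap(n,'low_%s.png'%n);P=cloud(c)
    hsv=cv2.cvtColor(c['image'],cv2.COLOR_BGR2HSV)
    d=P[...,:2]-t[:2];ey=np.array([-np.sin(BY),np.cos(BY)]);ex=np.array([np.cos(BY),np.sin(BY)])
    a=d@ey;b=d@ex
    m=(abs(a)<.09)&(abs(b)<.03)&(P[...,2]>.045)&(P[...,2]<.12)&(hsv[...,1]<60)&(hsv[...,2]>90)
    for lo in np.arange(-.08,.08,.016):
        i=m&(a>=lo)&(a<lo+.016)
        if i.sum()>3: print(n,round(lo+.008,3),i.sum(),'zmax %.4f'%np.percentile(P[i][:,2],95),'b %.4f'%np.median(b[i]))
```

```text
scene -0.024 19 zmax 0.0930 b 0.0040
scene -0.008 22 zmax 0.0940 b -0.0016
scene 0.008 35 zmax 0.0931 b -0.0067
scene 0.024 39 zmax 0.0931 b -0.0061
scene 0.04 53 zmax 0.0937 b -0.0051
scene 0.056 121 zmax 0.0931 b -0.0032
scene 0.072 14 zmax 0.0811 b 0.0009
top -0.056 24 zmax 0.0913 b -0.0025
top -0.04 9 zmax 0.0908 b 0.0029
top 0.04 14 zmax 0.0934 b -0.0036
top 0.056 4 zmax 0.0776 b -0.0010
top 0.072 7 zmax 0.0810 b 0.0001
```

Run:
```python
from m import *
b=bw(.055,.003)
manip.move_linear(b+[.035],.08); manip.dwell(.2)
f0=manip.state()['contact_force'][2]
for z in (.028,.025,.0235,.0225,.0215,.0208,.020):
    manip.move_linear(b+[z],.02);manip.dwell(.15);s=manip.state();print(z,s['tool_pos'][2],s['contact_force'].round(2))
    if s['contact_force'][2]-f0>2: break
manip.set_gripper(.050);manip.dwell(.15)
s=manip.state();print(s['clock'],s['gripper_width'],s['grasp_force'],s['contact_force'])
cur=list(s['tool_pos'][:2])
manip.move_linear(b+[.10],.1)
manip.dwell(.1)
for k in range(2):
    c=cap('scene');print('roller',find(c,.043,.056,(.55,.72),(-.15,.15),.045))
    manip.dwell(.3)
c=cap('scene','rel.png')
print(manip.state()['clock'])
```

```text
0.028 0.028079424446757473 [ 0.35  0.02 -2.07]
0.025 0.025006450044509458 [ 1.07  0.25 -3.55]
0.0235 0.02351184980235414 [-0.09 -0.38 -2.75]
0.0225 0.02248140681811771 [-0.1  -0.55 -3.24]
0.0215 0.021473903391409956 [-0.27 -0.19 -3.5 ]
0.0208 0.020909560226198512 [-0.08 -0.03 -2.3 ]
0.02 0.020832588066535224 [-3.87 -1.32  5.89]
27.2667 0.04997303860656079 0.0 [-0.0150113  -0.20656163 -0.55001867]
roller ((array([658.6,  -5.9]), array([ 31.2, 117. ], dtype=float32), np.float32(92.93)), 'z 0.0491', 321)
roller ((array([658.7,  -4.9]), array([ 30.9, 118.9], dtype=float32), np.float32(92.93)), 'z 0.0493', 323)
29.0667
```

View pics/rel.png

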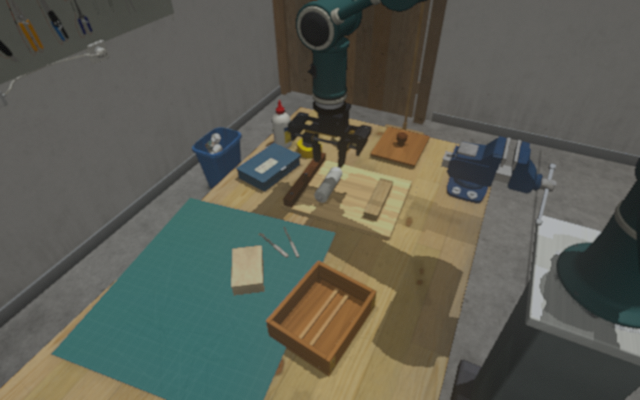

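The roller lies still and parallel in front of the fence at about (328,185), with the block behind it at (378,198). Next I push the block with both fingers, spread wide.

Run:
```python
from m import *
rot=down(BY);y=.005
manip.move_pose(bw(-.130,y)+[.12],rot)
manip.set_gripper(.088)
manip.move_linear(bw(-.130,y)+[.021],.12)
print(manip.state()['clock'],manip.state()['contact_force'].round(2))
manip.move_linear(bw(-.03,y)+[.021],.05)
manip.move_linear(bw(.015,y)+[.021],.04)
f0=manip.state()['contact_force']; print(f0.round(2))
x=.015
while x<.040:
    x+=.002;manip.move_linear(bw(x,y)+[.021],.02);manip.dwell(.05)
    f=manip.state()['contact_force'];print(round(x,3),f.round(1))
    if f[0]<-5: break
s=manip.state();print(s['clock'],s['tool_pos'])
c=cap('scene','push.png')
print('fence+',find(c,.046,.056,(.55,.76),(-.15,.15),.045),find(c,.034,.0385,(.6,.70),(-.15,.15),.037))
```

```text
32.125 [ 1.07  0.31 -0.84]
[ 0.51  0.06 -0.03]
0.017 [0.5 0.1 0. ]
0.019 [ 0.1 -0.3 -0.7]
0.021 [-0.1 -0.3 -0.2]
0.023 [1.1 0.6 0.8]
0.025 [-0.   0.7  0. ]
0.027 [ 0.1 -0.   0.3]
0.029 [-0.3 -0.6 -0. ]
0.031 [-3.7 -0.3  1.8]
0.033 [-9.4 -0.2  7.1]
38.25 [ 0.63370005 -0.00590812  0.02066603]
fence+ ((array([702.4,  35. ]), array([17.8, 36.2], dtype=float32), np.float32(117.15)), 'z 0.0497', 64) ((array([670.7,  42.1]), array([17.7, 23.3], dtype=float32), np.float32(116.05)), 'z 0.0370', 29)
```

View pics/push.png

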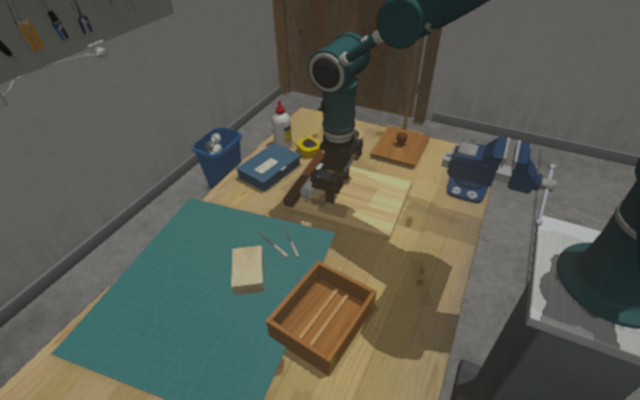

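The gripper hides the block at about (330,180). Contact came at the expected x of about 31 mm. I back off and check.

Run:
```python
from m import *
y=.005
manip.move_linear(bw(.0,y)+[.021],.04)
manip.move_linear(bw(-.03,y)+[.2],.2)
manip.move_pose([.45,.25,.3],down(0))
for n in('top','scene'):
    c=cap(n,'end_%s.png'%n)
    print(n,'roller',find(c,.0435,.056,(.6,.73),(-.15,.15),.045))
    print('pine',find(c,.030,.0425,(.6,.685),(-.15,.15),.037))
    print('fence',find(c,.032,.042,(.712,.8),(-.2,.16),.040))
im=cv2.imread('pics/end_scene.png')[120:240,250:430];cv2.imwrite('pics/endc.png',cv2.resize(im,None,fx=4,fy=4,interpolation=2))
im=cv2.imread('pics/end_top.png')[140:260,290:450];cv2.imwrite('pics/endt.png',cv2.resize(im,None,fx=4,fy=4,interpolation=2))
print(manip.state()['clock'])
```

```text
top roller ((array([696.4,  -1. ]), array([ 24.5, 108.3], dtype=float32), np.float32(91.86)), 'z 0.0481', 220)
pine ((array([661.4,  -5.1]), array([ 39.9, 136.9], dtype=float32), np.float32(88.79)), 'z 0.0352', 458)
fence ((array([724.2,  14. ]), array([ 26.7, 174.8], dtype=float32), np.float32(92.97)), 'z 0.0380', 341)
scene roller ((array([697.6,  -2.8]), array([ 29.6, 117.3], dtype=float32), np.float32(92.97)), 'z 0.0492', 301)
pine ((array([665. ,  -1.8]), array([ 45.2, 146.3], dtype=float32), np.float32(92.49)), 'z 0.0374', 545)
fence ((array([724.8,  41. ]), array([ 27.6, 136.1], dtype=float32), np.float32(95.54)), 'z 0.0401', 242)
41.6
```

View pics/endc.png

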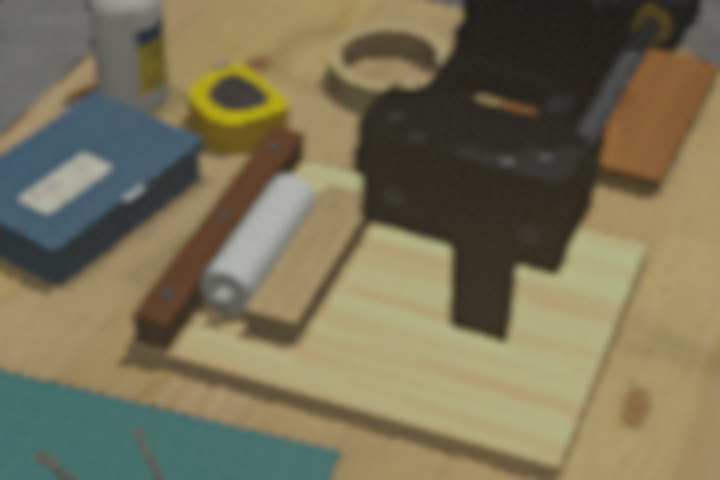

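View pics/endt.png

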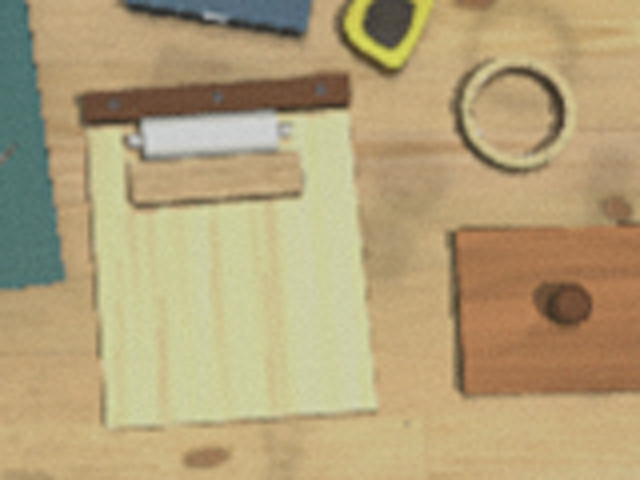

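The roller lies against the fence with the block behind it, in both views. As a numeric check of play and angle I fit the block's rear edge.

Run:
```python
from m import *
M=np.array([[np.cos(BY),np.sin(BY)],[-np.sin(BY),np.cos(BY)]])
for n in('top','scene'):
    c=cap(n);v,u=np.mgrid[150:240,290:400] if n=='top' else np.mgrid[140:220,270:420]
    v,u=v.ravel(),u.ravel();P=cloud(c)[v,u]
    def edge(lo,hi,zp,xr,pct,yr=.05):
        q=(P[:,2]>lo)&(P[:,2]<hi);B=(onplane(c,np.c_[u[q],v[q]],zp)[:,:2]-BO)@M.T
        B=B[(B[:,0]>xr[0])&(B[:,0]<xr[1])];r=[]
        for y in np.arange(-yr,yr,.01):
            k=B[abs(B[:,1]-y)<.005]
            if len(k)>3:r.append((y,(np.min if pct<50 else np.max)(k[:,0])))
        r=np.array(r);k=np.polyfit(r[:,0],r[:,1],1);return 'x %.4f ang %.3f n%d y[%.3f %.3f]'%(k[1],k[0],len(r),B[:,1].min(),B[:,1].max())
    print(n,'pine rear',edge(.029,.0425,.037,(.02,.07),0));print(' fence in',edge(.034,.044,.040,(.1035,.15),0,.1))
    print(' pine rear2',edge(.033,.0425,.037,(.02,.07),0))
    q=(P[:,2]>.0475)&(P[:,2]<.056);B=(P[q][:,:2]-BO)@M.T;B=B[(B[:,0]>.07)&(B[:,0]<.115)]
    print(' roller crest',B.mean(0),np.polyfit(B[:,1],B[:,0],1))
print(manip.state()['contact_force'])
```

```text
top pine rear x 0.0398 ang -0.011 n10 y[-0.066 0.074]
 fence in x 0.1080 ang -0.009 n20 y[-0.111 0.108]
 pine rear2 x 0.0404 ang -0.013 n10 y[-0.066 0.073]
 roller crest [0.09197779 0.009162  ] [0.0051187 0.0919309]
scene pine rear x 0.0402 ang -0.046 n10 y[-0.066 0.083]
 fence in x 0.1111 ang -0.013 n20 y[-0.110 0.114]
 pine rear2 x 0.0422 ang -0.049 n10 y[-0.066 0.080]
 roller crest [0.09404243 0.01053309] [0.00128713 0.09402887]
[-0.07527209 -0.09296127 -0.0246669 ]
```

```bash
python3 -c "
from h import *
print(order.close_job(),manip.state()['clock'])"
```

```text
the job is handed in; nothing more can be done
the job is handed in; nothing more can be done
```

The job is handed in, but no verdict came back: the lid lies flat on the bench knob up, and the roller sits against the fence with the pine block pushed up behind it, both within tolerance by my camera checks at about 42 s of the 72 s allowed.

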